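Unlock a test box and hold its guard open

ROBOT

A 7-joint arm with a two-finger parallel gripper is mounted at the origin on a cart in front of the work surface, level with it; the furniture and walls round the work are solid. World frame = base frame: x ahead of the robot, y to its left, z up, the work surface at z = 0. Lengths are in m, angles in rad, forces in N, time in s.
With the tool pointing down it reaches from about 0.425 to 0.925 m from the base axis. Payload 6.8 kg.
Tool frame: the origin (TCP) lies between the finger pads, 19 mm behind the fingertips; this is the grasp point; z points along the fingers, y is the line along which they close (so a half turn about z gives the same grasp; the last joint's range is limited). The gripper opens to 85 mm and grips with 20 to 120 N. Pads are 22 mm wide; open, the fingers measure 114 mm over their backs; the gripper's body (76 mm by 85 mm) begins 54 mm behind the grasp point. The pads swing forward as they close: fully open they stand 13 mm farther back than shut.
Start: joints at [-1.336, 0.477, 0.022, 1.555, -0.011, 1.109, -0.083], TCP at [0.227, 0.636, 0.25] pointing down, gripper open.
Joint ranges: [-2.96, 2.96], [-0.34, 2.1], [-1.41, 1.46], [0.24, 2.44], [-1.37, 4.51], [0.17, 1.92], [-2.96, 2.96]. Speed limits (rad/s): [2.39, 2.39, 3.14, 3.14, 3.14, 3.14, 3.14].

INTERFACE

Orientations are given as a unit quaternion [w, x, y, z].
In Python, from station import bot gives the robot as it stands. The module is installed in compiled form; this text tells all that it offers.
- The arm moves only by the shell command python3 -m jog 'ROWS' [OPENING] [FORCE]. ROWS is JSON, a list of rows, each a list of 4 numbers: the shift along the tool's x, y, z in cm, then the turn about the tool's z in rad. In form: [[x, y, z, spin], ...]. A call has 1 to 20 rows; each row is the pose to reach, as a shift and turn from the pose commanded when the call began, along the tool's axes at that moment; what a row does not reach only later rows make up. A row lasts 1/12 s, in which the tool goes at most 41.7 mm and 7.16 degrees, less where a joint would pass 70% of its speed; a pose out of reach is approached as far as the arm can. A call with a gripper value outside its range is refused whole. OPENING is the closure, from -1 (fully open) to 1 (shut), set as the call begins (- or left out, the last holds). The fingers move at their own pace and stop on an object; FORCE is the grip in N (left out, the last holds). Time passes only in rows, so rows that repeat a pose let the fingers close. It gives the time, the measured TCP pose, the force, the opening and the grip force at its end, in the units of the state.
- bot.get_obs(): the state, without advancing time (a new reading comes with each control period).
- bot.read_camera(name): name is "scene" or "top"; returns a dict with "pixels" (420x560x3 uint8, red, green, blue), "depth" (420x560 float32, m along the optical axis (not along the pixel's ray), 0 where there is no reading), "fovy" (degrees; the focal length in pixels is half the picture's height over the tangent of half this angle, whatever the lens; pixels are square), "cx", "cy" (the principal point, pixels), "distortion" ([k1, k2, p1, p2, k3] as OpenCV has them; the pictures are not rectified), "pose" (4x4, takes a point from camera to world coordinates). Camera axes: x right, y down, z forward; pixel columns grow to the right and rows downward; lengths in m; the calibration is good to about 2 mm. A picture is of the moment at which its call begins.
- bot.hand_in(): hands the job in; it is judged then, once.
The state is a dict: "t": time; "q": joint angles; "joint_vel": joint speeds; "joint_torque": joint torques, N m; "eef_pos": TCP position; "tool_rot": TCP orientation; "contact_force": force on the tool from outside, world axes, zero at the start; "torque": the same for the moment, N m; "gripper_width": opening from 0.0 (shut) to 1.0 (fully open); "grasp_force": force on a finger pad.
Only numpy, scipy, OpenCV 4.12 (cv2) and the standard library are available. Lean on these libraries where they do the work, as an engineer would, in place of code of your own. Each camera call takes 0.05 s, during which the arm holds its last target. There are 200 camera calls.

TASK

A colleague needs both hands inside the grey test box: lift the loose orange locking cap off its stud and set it down in the small green tray, upright as it stood and without dropping it, with the guard still shut. Then take the guard by its bar handle, raise it gently to 60 degrees from shut and hold it there: it falls shut when let go, so finish while still holding the handle, with the guard still. Leave the masking tape, the white bottle and the black relay box alone.

Things in the scene. Friction and masses are not known exactly. Their poses are not given: they have to be found in the camera images.
- test_box: grey steel case, 150 (x) x 190 (y) x 75 mm tall, fixed to the bench; origin at the centre of its underside, x towards the hinge at the back, -x towards the front wall with the lamps, z up. A steel stud 14 mm thick stands in it at x -55 mm, its top 97 mm above the bench
- guard (a joint): angle of the blue-framed clear guard on the box, rad: 0 shut (lying level on the rim), grows as its front edge swings up about the hinge along the box's y axis at the back; limit 1.75. It weighs about 0.4 kg, has almost no hinge friction and falls shut from any angle below about 1.5
- guard_hinge (a point): middle of the hinge line of the guard, on the box at x +75 mm, 78 mm above the bench; axes as the box
- guard_handle (a point): middle of the guard's round steel bar handle: 10 mm thick, parallel to the box's y axis, 86 mm of free straight length. When shut it is level with the guard (79 mm above the bench), 45 mm in front of the front wall with free space all round; it lies 195 mm from the hinge line in the guard's plane. The point turns with the guard
- stud_foot (a point): point on the stud's axis level with the guard's upper face (81 mm above the bench, box x -55 mm), where the cap's underside rests at the start. The guard's front edge is forked round the stud
- lock_cap: loose orange ribbed round cap, 40 mm diameter, 34 mm tall, about 60 g, blind bore 24 mm wide and 24 mm deep from below, put loosely over the stud (which enters it 16 mm), standing on the guard; origin at the centre of its underside, z up
- green_tray: green open tray, 110 (x) x 130 (y) x 18 mm, walls and floor 4 mm thick, fixed to the bench; origin at the centre of its underside. It lies to the left or to the right of the box; a dark grey battery charger (71 x 92 x 44 mm, fixed) lies on the other side. A tall bookcase stands beyond the bench's left end (x over 0.6, y over 0.16 m)
- masking_tape: loose roll of masking tape lying flat, 92 mm diameter, 22 mm high; origin at the centre of its underside; leave alone
- bottle: loose white bottle with a dark label, 51 mm diameter, 96 mm tall; origin at the centre of its underside; leave alone
- relay_box: loose black relay box, 42 x 52 x 36 mm; origin at the centre of its underside; leave alone
Things that resemble listed ones, but are neither listed nor needed, are in the scene too. There is more than one size of the lock_cap; the one meant has the size given above.

How it is judged:
By the outcome, as a careful person would: the job done as asked, in the order asked, and still so for the second after the job is handed in, while the arm keeps its last pose, push and grip.
It also fails if it takes over 64 s, if anything falls off the work surface, if the arm or the gripper's body presses on something with over 40 N, if the wrist force passes 120 N, or if a joint passes its speed limit or range.

## Working session

There is one attempt and no reset: what is moved stays moved. The work goes in short steps, Python scripts to look and compute and a shell command to move; the robot and the scene stay as the last step left them, time stands still between calls to the robot, and variables do not carry over. Pictures are saved under pics/ and viewed, at most 10 in all, crops included, and the job is handed in when it is done.

```bash
mkdir -p pics
cat > h.py <<'E'
import numpy as np, cv2
from station import bot
def grab(n):
    c=bot.read_camera(n); f=210/np.tan(np.radians(c["fovy"])/2)
    c["K"]=np.array([[f,0,c["cx"]],[0,f,c["cy"]],[0,0,1]]); c["D"]=np.array(c["distortion"]); c["T"]=np.array(c["pose"]); return c
def save(c,name): cv2.imwrite("pics/"+name,c["pixels"][:,:,::-1])
def rays(c,uv):
    p=cv2.undistortPoints(np.array(uv,float).reshape(-1,1,2),c["K"],c["D"]).reshape(-1,2)
    d=np.c_[p,np.ones(len(p))]@c["T"][:3,:3].T
    return c["T"][:3,3],d
def plane(c,uv,z):
    o,d=rays(c,uv); return o+d*((z-o[2])/d[:,2])[:,None]
def cloud(c):
    v,u=np.mgrid[:420,:560]; uv=np.c_[u.ravel(),v.ravel()]
    o,d=rays(c,uv); return (o+d*c["depth"].reshape(-1,1)).reshape(420,560,3)
def proj(c,P):
    R=c["T"][:3,:3].T; return cv2.projectPoints(np.array(P,float).reshape(-1,1,3),cv2.Rodrigues(R)[0],-R@c["T"][:3,3],c["K"],c["D"])[0].reshape(-1,2)
def tri(c1,p1,c2,p2):
    o1,d1=rays(c1,[p1]);o2,d2=rays(c2,[p2]);A=np.c_[d1[0],-d2[0]]
    s=np.linalg.lstsq(A,o2-o1,rcond=None)[0]; a=o1+s[0]*d1[0]; b=o2+s[1]*d2[0]
    return (a+b)/2,np.linalg.norm(a-b)
E
python3 - <<'E'
from h import *
for n in("scene","top"):
    c=grab(n); save(c,n+"0.png"); print(n,c["fovy"],c["cx"],c["cy"],c["D"],c["T"].round(3).tolist())
print(bot.get_obs())
E
```

```text
scene 53.00550131722845 279.5939629098057 214.5807860902769 [-0.1269431  0.         0.         0.         0.       ] [[0.67, -0.283, 0.687, -0.069], [-0.742, -0.28, 0.609, -0.712], [0.02, -0.917, -0.397, 0.406], [0.0, 0.0, 0.0, 1.0]]
top 42.94403170124984 282.39377234644473 209.61921280694654 [0.00863106 0.         0.         0.         0.        ] [[-0.051, -0.97, 0.236, 0.25], [-0.999, 0.05, -0.012, -0.192], [-0.0, -0.237, -0.972, 1.17], [0.0, 0.0, 0.0, 1.0]]
{'t': 0.1, 'q': array([-1.33613267,  0.47774425,  0.02232764,  1.55634807, -0.01149378,
        1.10928392, -0.08311506]), 'joint_vel': array([ 1.82027249e-03, -8.74066377e-04, -4.41964512e-05, -1.80995457e-03,
       -2.87921840e-04,  2.72173494e-03,  2.49627821e-05]), 'joint_torque': array([ 4.30711036e-03, -5.97765470e+01,  1.61357224e+00, -2.81956154e+01,
        1.27708921e-02,  5.04113719e-03,  2.92318660e-06]), 'eef_pos': array([0.22669495, 0.63526504, 0.24910654]), 'tool_rot': array([-8.17759565e-05,  1.70533631e-01,  9.85351509e-01, -8.23745221e-04]), 'contact_force': array([-0.47396594,  0.37857163, -0.49089056]), 'torque': array([0.02398038, 0.01747264, 0.01213753]), 'grasp_force': 0.0, 'gripper_width': 1.0013215432015918}
```

View pics/scene0.png

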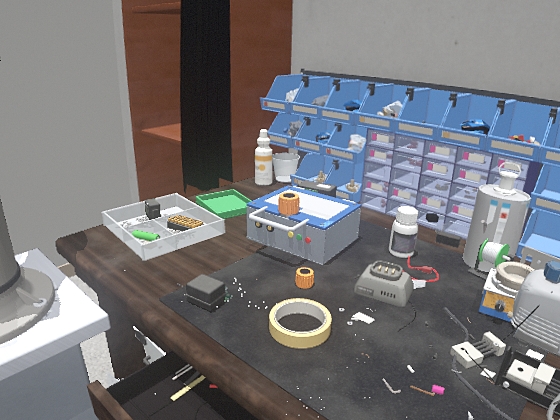

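View pics/top0.png

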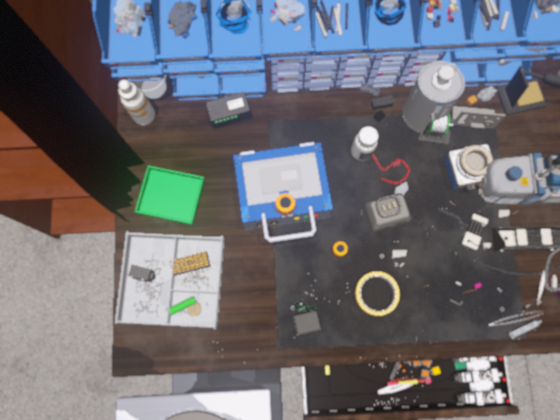

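The scene view shows the box at about (303,220), with the cap on its stud at (289,203), the handle at (278,220), the tray at (225,203) and a smaller decoy cap at (305,277). In the top view the cap is at (286,203), the handle bar at (289,237) and the tray at (170,195), so the tray is on the box's left.

```bash
cat > m.py <<'E'
from h import *
def blobs(c,lo,hi,box=None,mn=30):
    h=cv2.cvtColor(c["pixels"],cv2.COLOR_RGB2HSV); m=cv2.inRange(h,lo,hi)
    if box: k=np.zeros_like(m); k[box[1]:box[3],box[0]:box[2]]=255; m&=k
    n,l,s,ce=cv2.connectedComponentsWithStats(m)
    return [(l==i,s[i],ce[i]) for i in range(1,n) if s[i][4]>mn]
E
python3 - <<'E'
from m import *
s=grab("scene");t=grab("top")
cs,ct=cloud(s),cloud(t)
OR=((5,150,120),(20,255,255)); BL=((100,130,60),(125,255,255)); GR=((55,120,80),(80,255,255))
for n,c,C,b in(("s",s,cs,(230,180,340,300)),("t",t,ct,(250,180,360,270))):
    for m,st,ce in blobs(c,*OR,b):
        P=C[m]; P=P[c["depth"][m]>0]; print(n,"orange",st,ce.round(1),np.percentile(P,[2,50,98],axis=0).round(4).tolist())
for n,c,C,b in(("s",s,cs,(190,180,260,225)),("t",t,ct,(120,150,220,235))):
    for m,st,ce in blobs(c,*GR,b,80):
        P=C[m]; print(n,"green",st,np.percentile(P,[2,50,98],axis=0).round(4).tolist())
        if n=="t":
            cn=max(cv2.findContours(m.astype(np.uint8),0,2)[0],key=cv2.contourArea); q=cv2.approxPolyDP(cn,8,True).reshape(-1,2)
            print(q.tolist(),plane(c,q,.018).round(4).tolist()); print(cv2.minAreaRect(plane(c,cn.reshape(-1,2),.018)[:,:2].astype(np.float32)))
for m,st,ce in blobs(t,*BL,(225,135,340,235),80):
    P=ct[m]; print("blue",st,np.percentile(P,[2,50,98],axis=0).round(4).tolist())
    cn=max(cv2.findContours(m.astype(np.uint8),0,2)[0],key=cv2.contourArea)
    print(cv2.minAreaRect(plane(t,cn.reshape(-1,2),.081)[:,:2].astype(np.float32)))
# handle: points high in front
for n,C,b in(("s",cs,(240,200,320,245)),("t",ct,(255,205,325,250))):
    Q=C[b[1]:b[3],b[0]:b[2]]
    px=(s if n=="s" else t)["pixels"][b[1]:b[3],b[0]:b[2]]
    m=(Q[...,2]>.06)&(Q[...,2]<.095)&(px.min(2)>150)
    print(n,m.sum(),np.percentile(Q[m],[2,50,98],axis=0).round(4).tolist())
for c,b,nm in((s,(190,170,370,310),"sc"),(t,(130,140,350,260),"tc")):
    im=c["pixels"][b[1]:b[3],b[0]:b[2],::-1]; cv2.imwrite(f"pics/{nm}.png",cv2.resize(im,None,fx=3.6,fy=3.6,interpolation=2))
E
```

```text
s orange [295 272  19  16 191] [303.8 280.9] [[0.4169, -0.3432, 0.0033], [0.4212, -0.3356, 0.0143], [0.4378, -0.3186, 0.0254]]
t orange [277 206  17   7  31] [285. 210.] [[0.5021, -0.2268, 0.1061], [0.5048, -0.2101, 0.114], [0.5134, -0.1943, 0.118]]
t orange [333 242  15  15  47] [339.3 250.2] [[0.4211, -0.3443, 0.0024], [0.431, -0.3231, 0.0179], [0.453, -0.3115, 0.032]]
t green [ 135  166   69   58 2891] [[0.5186, -0.0229, 0.0008], [0.5811, 0.0459, 0.0063], [0.6397, 0.1121, 0.022]]
[[148, 166], [136, 212], [192, 223], [203, 177]] [[0.6473, 0.0926, 0.018], [0.5414, 0.1183, 0.018], [0.51, -0.0053, 0.018], [0.6149, -0.0313, 0.018]]
((0.5788064002990723, 0.04431105777621269), (0.1336577981710434, 0.11306294053792953), 75.05536651611328)
blue [ 233  143   99   79 2081] [[0.4976, -0.3036, 0.078], [0.5499, -0.2006, 0.0826], [0.6514, -0.1111, 0.087]]
((0.5762730836868286, -0.20740248262882233), (0.15035255253314972, 0.1912243664264679), 5.963277816772461)
s 709 [[0.4474, -0.272, 0.0732], [0.5283, -0.2237, 0.0789], [0.6028, -0.1423, 0.0831]]
t 432 [[0.4499, -0.2699, 0.0776], [0.4621, -0.2194, 0.084], [0.5139, -0.1621, 0.0881]]
```

View pics/tc.png

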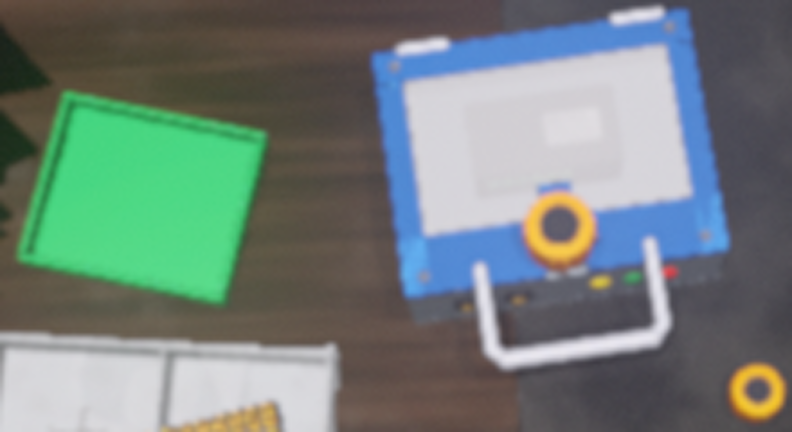

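The top-view crop shows the cap ring centred at about (285.6,203), the handle bar running from (270,239) to (315,231), and the box turned slightly. Next I'll refine the cap, handle and tray from both views.

Run:
```python
from m import *
s=grab("scene");t=grab("top")
OR=((5,120,110),(28,255,255))
def hull(c,b):
    m=max(blobs(c,*OR,b),key=lambda x:x[1][4]); cn=max(cv2.findContours(m[0].astype(np.uint8),0,1)[0],key=cv2.contourArea); return m,cn.reshape(-1,2)
ms,cs=hull(s,(270,185,310,225)); mt,ct=hull(t,(265,185,308,222))
print(ms[1],mt[1]); 
# top ellipse in scene: sides extents; compare projections
print("top ring minEnc @.115",plane(t,[cv2.minEnclosingCircle(ct)[0]],.115), cv2.minEnclosingCircle(ct))
cap=plane(t,[(285.6,203.2)],.115)[0]; print("cap from top",cap)
# triangulate: silhouette centre of the scene's cap vs projection of cap model points
for z0 in (.081,):
    a=np.linspace(0,2*np.pi,40); 
    for c,b in((s,cs),(t,ct)):
        P=np.vstack([np.c_[cap[0]+.02*np.cos(a),cap[1]+.02*np.sin(a),0*a+z] for z in(z0,z0+.034)])
        p=proj(c,P); print("pred",p.min(0).round(1),p.max(0).round(1),"seen",b.min(0),b.max(0))
# handle: thin bright line in each view, fitted
for c,pts in((t,[(270,239),(315,231)]),):
    for z in (.079,.084): print(plane(c,pts,z).round(4).tolist())
# hinge & front edges by yaw
hb=np.array([.5763,-.2074])
for n,c in(("t",t),("s",s)):
  for yaw in(5.,6.,7.):
    r=np.radians(yaw);R=np.array([[np.cos(r),-np.sin(r)],[np.sin(r),np.cos(r)]])
    L=[np.r_[hb+R@[-.12,y],.079] for y in(.043,-.043)]; print(n,yaw,proj(c,L).round(1).tolist(),np.round(L,4).tolist())
# bright handle pixels
for n,c,us in(("t",t,range(272,314,6)),("s",s,range(252,290,4))):
    g=c["pixels"].min(2).astype(int); r=[]
    for u in us:
        v0=int(np.interp(u,[270,315],[239,231])) if n=="t" else int(np.interp(u,[250,297],[214,233]))
        col=g[v0-6:v0+7,u]-110; w=np.clip(col,0,None); r.append((u,round(float((w*np.arange(v0-6,v0+7)).sum()/max(w.sum(),1)),1),w.max()))
    print(n,r)
im=s["pixels"][180:265,240:365,::-1]; cv2.imwrite("pics/sc2.png",cv2.resize(im,None,fx=6,fy=6,interpolation=2))
```

```text
[279 195  20  20 312] [276 194  19  20 198]
top ring minEnc @.115 [[ 0.51899184 -0.21194677  0.115     ]] ((285.5, 203.5), 9.823541641235352)
cap from top [ 0.51961217 -0.21218392  0.115     ]
pred [278. 191.] [298.8 214.5] seen [279 195] [298 214]
pred [275.8 193.8] [295.4 216.5] seen [276 194] [294 213]
[[0.4539, -0.1765, 0.079], [0.466, -0.2709, 0.079]]
[[0.4529, -0.1766, 0.084], [0.465, -0.2705, 0.084]]
t 5.0 [[269.3, 239.4], [310.3, 233.8]] [[0.453, -0.175, 0.079], [0.4605, -0.2607, 0.079]]
t 6.0 [[270.4, 239.7], [311.2, 233.3]] [[0.4525, -0.1772, 0.079], [0.4615, -0.2627, 0.079]]
t 7.0 [[271.4, 239.8], [312.1, 232.8]] [[0.452, -0.1793, 0.079], [0.4624, -0.2647, 0.079]]
s 5.0 [[251.0, 215.7], [286.9, 227.8]] [[0.453, -0.175, 0.079], [0.4605, -0.2607, 0.079]]
s 6.0 [[251.6, 216.1], [288.1, 227.9]] [[0.4525, -0.1772, 0.079], [0.4615, -0.2627, 0.079]]
s 7.0 [[252.2, 216.5], [289.2, 228.1]] [[0.452, -0.1793, 0.079], [0.4624, -0.2647, 0.079]]
t [(272, 239.0, np.int64(120)), (278, 238.2, np.int64(119)), (284, 237.3, np.int64(119)), (290, 236.4, np.int64(118)), (296, 235.5, np.int64(117)), (302, 234.5, np.int64(115)), (308, 233.6, np.int64(116))]
s [(252, 214.6, np.int64(145)), (256, 214.9, np.int64(145)), (260, 218.4, np.int64(145)), (264, 220.2, np.int64(145)), (268, 221.1, np.int64(145)), (272, 222.3, np.int64(145)), (276, 224.3, np.int64(145)), (280, 225.7, np.int64(145)), (284, 226.8, np.int64(145)), (288, 227.7, np.int64(145))]
```

View pics/sc2.png

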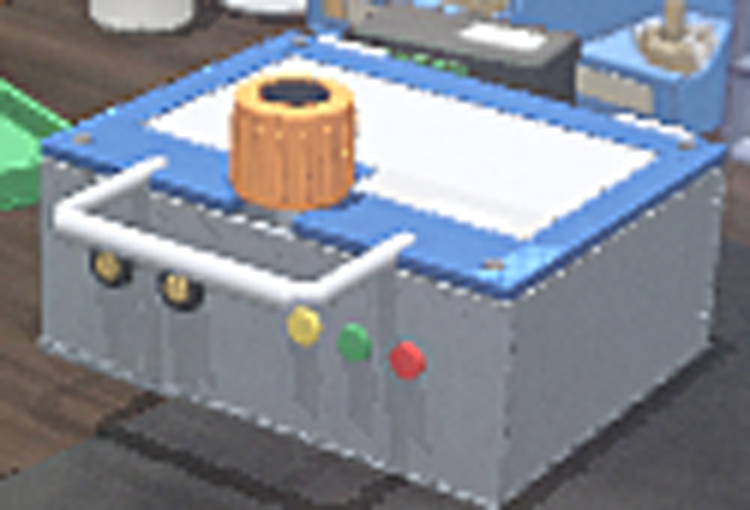

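The crop shows the ribbed cap seated on the guard at about (289,203). The handle is clear of the front wall, and its projected position agrees in both views to about 1 px at 79 mm height. The measured cap (z .081–.115) and tray also fit the sizes given. I'll move via a waypoint to a point above the cap.

```bash
cat > d.py <<'E'
import sys,numpy as np
from scipy.spatial.transform import Rotation as Ro
from station import bot
o=bot.get_obs(); w,x,y,z=o["tool_rot"]; R=Ro.from_quat([x,y,z,w]).as_matrix()
yaw=np.arctan2(R[1,1],R[0,1])
print("t",round(o["t"],2),"pos",o["eef_pos"].round(4),"yaw",np.degrees(yaw).round(2),"tilt",R[2].round(3),"F",o["contact_force"].round(1),"w",round(float(o["gripper_width"]),3),"gf",round(float(o["grasp_force"]),1),"q",o["q"].round(2))
a=[float(v) for v in sys.argv[1:]]
if a: print("shift cm",(100*R.T@(np.array(a[:3])-o["eef_pos"])).round(2),"spin",round(-((np.radians(a[3])-yaw+np.pi)%(2*np.pi)-np.pi),3) if len(a)>3 else "")
E
python3 -m jog '[[-6,-5,0,0.1],[-10,-9,0,0.3],[-35,-31.7,0,1.119],[-35,-31.7,0,1.119],[-35,-31.7,0,1.119],[-35,-31.7,0,1.119],[-35,-31.7,0,1.119],[-35,-31.7,0,1.119],[-35,-31.7,0,1.119],[-35,-31.7,0,1.119],[-35,-31.7,0,1.119],[-35,-31.7,0,1.119],[-35,-31.7,0,1.119],[-35,-31.7,0,1.119]]' -1 25
python3 d.py .5205 -.2126 .17 6.2
```

```text
t: 1.47
eef_pos: [0.4502, 0.2189, 0.2502]
tool_rot: [-0.0, 0.668, 0.744, 0.0]
contact_force: [-0.6, 1.0, 0.0]
gripper_width: 1.001
grasp_force: 0.0
t 1.47 pos [0.4502 0.2189 0.2502] yaw 6.11 tilt [ 0.  0. -1.] F [-0.6  1.   0. ] w 1.001 gf 0.0 q [-0.94  0.19  0.41  1.99 -0.09  0.98 -0.37]
shift cm [-43.66   2.39   7.99] spin -0.002
```

```bash
python3 -m jog '[[-4,0.2,0,0],[-43.7,2.4,0,0],[-43.7,2.4,0,0],[-43.7,2.4,0,0],[-43.7,2.4,0,0],[-43.7,2.4,0,0],[-43.7,2.4,0,0],[-43.7,2.4,0,0],[-43.7,2.4,0,0],[-43.7,2.4,0,0],[-43.7,2.4,2,0],[-43.7,2.4,4,0],[-43.7,2.4,6,0],[-43.7,2.4,8,0],[-43.7,2.4,8,0],[-43.7,2.4,8,0]]' -0.3
python3 d.py .5205 -.2126 .104 6.2
python3 - <<'E'
from h import *
s=grab("scene");t=grab("top")
a=s["pixels"][130:260,220:380,::-1];b=t["pixels"][130:260,210:370,::-1]
cv2.imwrite("pics/above.png",cv2.resize(np.hstack([a,b]),None,fx=2.5,fy=2.5))
E
```

```text
t: 2.8
eef_pos: [0.5215, -0.2104, 0.1692]
tool_rot: [-0.001, 0.667, 0.745, -0.0]
contact_force: [-0.7, 0.2, 0.9]
gripper_width: 0.647
grasp_force: 0.0
t 2.8 pos [ 0.5215 -0.2104  0.1692] yaw 6.38 tilt [ 0.001 -0.002 -1.   ] F [-0.7  0.2  0.9] w 0.647 gf 0.0 q [-0.19  0.44  0.6   1.93 -0.32  0.87  0.69]
shift cm [-0.21 -0.11  6.52] spin 0.003
```

View pics/above.png

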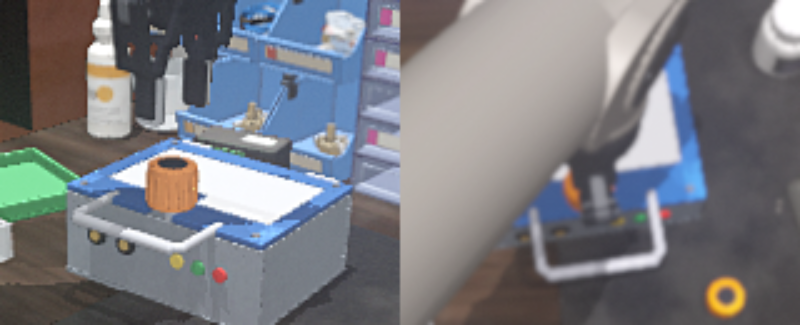

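The gripper (about (175,60) in the left crop) is above the cap, which stands untouched. Now I'll descend and close.

```bash
python3 -m jog '[[-0.1,-0.1,2,0],[-0.1,-0.1,4,0],[-0.1,-0.1,5,0],[-0.1,-0.1,6,0],[-0.1,-0.1,6.5,0],[-0.1,-0.1,6.5,0],[-0.1,-0.1,6.5,0]]'
python3 -m jog '[[0,0,0,0],[0,0,0,0],[0,0,0,0],[0,0,0,0],[0,0,0,0],[0,0,0,0],[0,0,0,0],[0,0,0,0]]' 1 25
python3 d.py .5205 -.2126 .2 6.2
```

```text
t: 3.48
eef_pos: [0.5208, -0.2135, 0.1055]
tool_rot: [0.0, 0.668, 0.745, 0.0]
contact_force: [0.6, 0.1, -0.1]
gripper_width: 0.652
grasp_force: 0.0
t: 4.15
eef_pos: [0.521, -0.2136, 0.1059]
tool_rot: [0.001, 0.668, 0.745, 0.0]
contact_force: [-1.1, 0.2, 7.6]
gripper_width: 0.462
grasp_force: 25.2
t 4.15 pos [ 0.521  -0.2136  0.1059] yaw 6.24 tilt [-0.     0.002 -1.   ] F [-1.1  0.2  7.6] w 0.462 gf 25.2 q [-0.14  0.53  0.54  1.97 -0.4   0.74  0.75]
shift cm [ 0.11 -0.03 -9.41] spin 0.001
```

```bash
python3 -m jog '[[0,0,-0.5,0],[0,0,-1,0],[0,0,-2,0],[0,0,-3.5,0],[0,0,-5.5,0],[0,0,-7.5,0],[0,0,-9.5,0],[0,0,-9.5,0],[0,0,-9.5,0]]'
python3 d.py .579 .044 .2 6.2
python3 - <<'E'
from m import *
s=grab("scene"); save(s,"lift.png")
m=max(blobs(s,(5,120,110),(28,255,255),(250,100,330,225)),key=lambda x:x[1][4]); P=cloud(s)[m[0]]; print(m[1],np.percentile(P,[2,98],axis=0).round(3))
E
```

```text
t: 4.9
eef_pos: [0.5211, -0.2135, 0.2014]
tool_rot: [0.001, 0.668, 0.745, 0.001]
contact_force: [0.4, 0.0, -0.5]
gripper_width: 0.464
grasp_force: 25.4
t 4.9 pos [ 0.5211 -0.2135  0.2014] yaw 6.25 tilt [-0.001  0.003 -1.   ] F [ 0.4  0.  -0.5] w 0.464 gf 25.4 q [-0.21  0.4   0.63  1.91 -0.29  0.92  0.67]
shift cm [24.97  8.56  0.15] spin 0.001
[281 146  21  21 230] [[ 0.502 -0.233  0.178]
 [ 0.534 -0.213  0.21 ]]
```

View pics/lift.png

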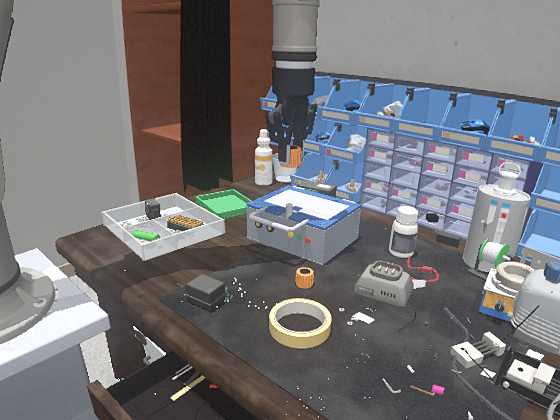

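The picture shows the cap held in the fingers at (291,156), the bare stud at (290,208) and the guard still shut. I'll carry it to the tray.

```bash
python3 -m jog '[[1,0.3,0,0],[3,1,0,0],[6,2,0,0],[9,3,0,0],[12,4.1,0,0],[15,5.1,0,0],[18,6.2,0,0],[21,7.2,0,0],[23,7.9,2,0],[24.5,8.4,5,0],[25,8.6,8,0],[25,8.6,11,0],[25,8.6,13,0],[25,8.6,14.5,0],[25,8.6,15.5,0],[25,8.6,15.5,0],[25,8.6,15.5,0]]'
python3 d.py .579 .044 .029 6.2
```

```text
t: 6.37
eef_pos: [0.5783, 0.0447, 0.0445]
tool_rot: [-0.0, 0.668, 0.745, -0.001]
contact_force: [0.1, 0.4, 0.3]
gripper_width: 0.459
grasp_force: 25.4
t 6.37 pos [0.5783 0.0447 0.0445] yaw 6.25 tilt [-0.    -0.001 -1.   ] F [0.1 0.4 0.3] w 0.459 gf 25.4 q [-0.52  0.64  0.44  1.95 -0.44  0.65  0.31]
shift cm [-0.08  0.07  1.55] spin 0.001
```

```bash
python3 -m jog '[[0,0,0.5,0],[0,0,0.9,0],[0,0,1.2,0],[0,0,1.3,0],[0,0,1.35,0],[0,0,1.35,0]]'; python3 -m jog '[[0,0,0.05,0],[0,0,0.1,0],[0,0,0.1,0]]'; python3 -m jog '[[0,0,0.05,0],[0,0,0.1,0],[0,0,0.1,0]]'
```

```text
t: 6.87
eef_pos: [0.5788, 0.0445, 0.0316]
tool_rot: [0.0, 0.668, 0.745, 0.0]
contact_force: [-0.6, 0.2, -0.2]
gripper_width: 0.459
grasp_force: 25.4
t: 7.12
eef_pos: [0.5788, 0.0445, 0.0305]
tool_rot: [-0.0, 0.668, 0.745, 0.0]
contact_force: [-0.8, -0.9, -0.8]
gripper_width: 0.46
grasp_force: 25.4
t: 7.37
eef_pos: [0.5787, 0.0445, 0.0294]
tool_rot: [-0.0, 0.668, 0.745, -0.0]
contact_force: [-0.0, -0.7, -0.8]
gripper_width: 0.457
grasp_force: 25.4
```

```bash
python3 -m jog '[[0,0,0.05,0],[0,0,0.1,0],[0,0,0.1,0]]'; python3 -m jog '[[0,0,0.05,0],[0,0,0.1,0],[0,0,0.1,0]]'
```

```text
t: 7.62
eef_pos: [0.5788, 0.0445, 0.029]
tool_rot: [-0.0, 0.668, 0.745, 0.0]
contact_force: [-3.2, -0.4, 5.4]
gripper_width: 0.459
grasp_force: 25.9
t: 7.87
eef_pos: [0.5788, 0.0445, 0.0289]
tool_rot: [-0.0, 0.668, 0.744, 0.0]
contact_force: [-5.5, 0.4, 15.0]
gripper_width: 0.458
grasp_force: 26.8
```

Contact, with the cap at floor height as expected. I'll ease off 1 mm, open partway and rise.

```bash
python3 -m jog '[[0,0,-0.1,0],[0,0,-0.1,0]]'; python3 -m jog '[[0,0,0,0],[0,0,0,0],[0,0,0,0],[0,0,0,0],[0,0,0,0]]' -0.4
python3 -m jog '[[0,0,-0.5,0],[0,0,-1.5,0],[0,0,-3,0],[0,0,-5,0],[0,0,-8,0],[0,0,-11,0],[0,0,-14,0],[0,0,-16,0],[0,0,-17,0],[0,0,-17,0]]'
python3 d.py .457 -.220 .2 6.2
```

```text
t: 8.03
eef_pos: [0.5791, 0.0445, 0.029]
tool_rot: [0.0, 0.668, 0.745, 0.0]
contact_force: [-2.9, -0.1, 7.6]
gripper_width: 0.458
grasp_force: 26.0
t: 8.45
eef_pos: [0.5787, 0.0445, 0.0283]
tool_rot: [-0.0, 0.668, 0.745, -0.0]
contact_force: [-0.1, -0.6, -0.2]
gripper_width: 0.701
grasp_force: 0.0
t: 9.28
eef_pos: [0.5801, 0.0445, 0.2013]
tool_rot: [0.001, 0.668, 0.745, 0.002]
contact_force: [0.8, 0.1, -0.6]
gripper_width: 0.699
grasp_force: 0.0
t 9.28 pos [0.5801 0.0445 0.2013] yaw 6.24 tilt [ 0.001  0.005 -1.   ] F [ 0.8  0.1 -0.6] w 0.699 gf 0.0 q [-0.63  0.42  0.58  1.87 -0.28  0.93  0.19]
shift cm [-24.96 -15.12   0.03] spin 0.001
```

```bash
python3 -m jog '[[-2,-1.2,0,0],[-25,-15.1,0,0],[-25,-15.1,0,0],[-25,-15.1,0,0],[-25,-15.1,0,0],[-25,-15.1,0,0],[-25,-15.1,0,0],[-25,-15.1,0,0],[-25,-15.1,2,0],[-25,-15.1,4,0],[-25,-15.1,5,0],[-25,-15.1,5,0],[-25,-15.1,5,0]]' 0.2
python3 d.py .457 -.220 .079 6.2
python3 - <<'E'
from m import *
s=grab("scene");t=grab("top")
ms=max(blobs(t,(5,120,110),(28,255,255),(130,160,210,230),20),key=lambda x:x[1][4]); P=cloud(t)[ms[0]]; print(ms[1],np.percentile(P,[2,50,98],axis=0).round(3))
a=s["pixels"][140:270,180:340,::-1];b=t["pixels"][130:260,150:310,::-1]
cv2.imwrite("pics/h1.png",cv2.resize(np.hstack([a,b]),None,fx=2.5,fy=2.5))
E
```

```text
t: 10.37
eef_pos: [0.4552, -0.2201, 0.1477]
tool_rot: [-0.001, 0.667, 0.745, -0.001]
contact_force: [0.5, -0.9, 0.5]
gripper_width: 0.401
grasp_force: 0.0
t 10.37 pos [ 0.4552 -0.2201  0.1477] yaw 6.26 tilt [ 0.001 -0.002 -1.   ] F [ 0.5 -0.9  0.5] w 0.401 gf 0.0 q [-0.18  0.39  0.63  2.08 -0.32  0.77  0.76]
shift cm [-0.02  0.19  6.87] spin 0.001
[158 183  20  20 254] [[0.561 0.027 0.016]
 [0.574 0.043 0.039]
 [0.597 0.065 0.044]]
```

View pics/h1.png

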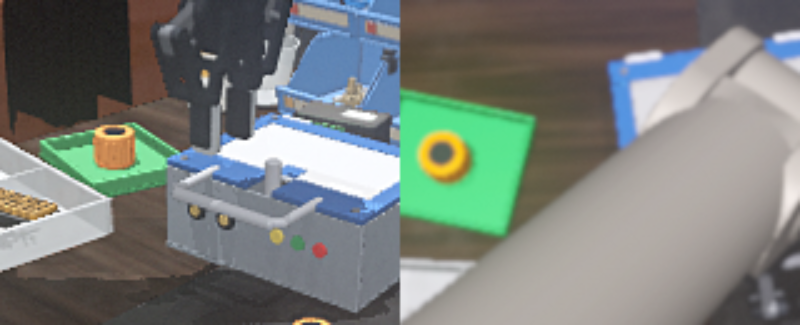

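The cap stands upright in the tray at (115,145 in the crop), top at about 40 mm. The gripper is over the handle, so I'll descend and grip it.

```bash
python3 -m jog '[[0,0.2,1.5,0],[0,0.2,3,0],[0,0.2,4.5,0],[0,0.2,6,0],[0,0.2,6.9,0],[0,0.2,6.9,0],[0,0.2,6.9,0]]'
python3 -m jog '[[0,0,0,0],[0,0,0,0],[0,0,0,0],[0,0,0,0],[0,0,0,0],[0,0,0,0],[0,0,0,0],[0,0,0,0]]' 1 40
python3 d.py
```

```text
t: 11.05
eef_pos: [0.4581, -0.2203, 0.0799]
tool_rot: [0.0, 0.668, 0.745, 0.0]
contact_force: [-0.4, -0.5, -0.6]
gripper_width: 0.401
grasp_force: 0.0
t: 11.72
eef_pos: [0.4553, -0.2208, 0.0802]
tool_rot: [-0.002, 0.668, 0.744, -0.001]
contact_force: [-8.0, 0.1, 8.9]
gripper_width: 0.096
grasp_force: 39.0
t 11.72 pos [ 0.4553 -0.2208  0.0802] yaw 6.14 tilt [ 0.001 -0.003 -1.   ] F [-8.   0.1  8.9] w 0.096 gf 39.0 q [-0.1   0.5   0.54  2.12 -0.43  0.63  0.85]
```

The bar is gripped, with an opening of about 8 mm and the TCP at the handle. Next, the arc shifts at 1° per row.

Run:
```python
import numpy as np
f=lambda t:np.array([19.5*(1-np.cos(t))+.1*np.sin(t),-(19.5*np.sin(t)+.1*np.cos(t)-.1)])
for a in(0,20,40): print(a,[(f(np.radians(a+i))-f(np.radians(a))).round(2).tolist() for i in range(1,21)])
```

```text
0 [[0.0, -0.34], [0.02, -0.68], [0.03, -1.02], [0.05, -1.36], [0.08, -1.7], [0.12, -2.04], [0.16, -2.38], [0.2, -2.71], [0.26, -3.05], [0.31, -3.38], [0.38, -3.72], [0.45, -4.05], [0.52, -4.38], [0.6, -4.71], [0.69, -5.04], [0.78, -5.37], [0.88, -5.7], [0.99, -6.02], [1.09, -6.34], [1.21, -6.66]]
20 [[0.12, -0.32], [0.25, -0.63], [0.38, -0.95], [0.52, -1.26], [0.66, -1.57], [0.81, -1.87], [0.96, -2.18], [1.12, -2.48], [1.28, -2.78], [1.45, -3.07], [1.63, -3.37], [1.81, -3.65], [1.99, -3.94], [2.18, -4.22], [2.37, -4.5], [2.57, -4.78], [2.78, -5.05], [2.99, -5.32], [3.2, -5.59], [3.42, -5.85]]
40 [[0.22, -0.26], [0.45, -0.51], [0.68, -0.76], [0.92, -1.01], [1.16, -1.25], [1.4, -1.49], [1.65, -1.72], [1.9, -1.95], [2.16, -2.17], [2.42, -2.39], [2.68, -2.61], [2.95, -2.82], [3.22, -3.02], [3.49, -3.22], [3.77, -3.42], [4.05, -3.61], [4.34, -3.8], [4.62, -3.98], [4.92, -4.16], [5.21, -4.33]]
```

```bash
python3 -m jog '[[0,-0.15,-0.1,0],[0,-0.25,-0.3,0],[0,-0.22,-0.7,0],[0,-0.2,-1.05,0],[0,-0.17,-1.4,0],[0,-0.13,-1.75,0],[0,-0.08,-2.15,0],[0,-0.04,-2.5,0],[0,0.01,-2.85,0],[0,0.06,-3.2,0],[0,0.11,-3.5,0],[0,0.17,-3.8,0],[0,0.23,-4.1,0],[0,0.31,-4.45,0],[0,0.38,-4.8,0],[0,0.48,-5.2,0],[0,0.58,-5.55,0],[0,0.71,-5.95,0],[0,0.83,-6.3,0],[0,0.96,-6.66,0]]'
python3 d.py
```

```text
t: 13.38
eef_pos: [0.4665, -0.2196, 0.1464]
tool_rot: [-0.0, 0.668, 0.744, -0.001]
contact_force: [-3.3, -3.7, -1.9]
gripper_width: 0.095
grasp_force: 38.9
t 13.38 pos [ 0.4665 -0.2196  0.1464] yaw 6.21 tilt [-0.    -0.001 -1.   ] F [-3.3 -3.7 -1.9] w 0.095 gf 38.9 q [-0.18  0.41  0.63  2.06 -0.34  0.78  0.76]
```

```bash
python3 -m jog '[[0,0.12,-0.32,0],[0,0.25,-0.63,0],[0,0.38,-0.95,0],[0,0.52,-1.26,0],[0,0.66,-1.57,0],[0,0.81,-1.87,0],[0,0.96,-2.18,0],[0,1.12,-2.48,0],[0,1.28,-2.78,0],[0,1.45,-3.07,0],[0,1.63,-3.37,0],[0,1.81,-3.65,0],[0,1.99,-3.94,0],[0,2.18,-4.22,0],[0,2.37,-4.5,0],[0,2.57,-4.78,0],[0,2.78,-5.05,0],[0,2.99,-5.32,0],[0,3.2,-5.59,0],[0,3.42,-5.85,0]]'
python3 d.py
```

```text
t: 15.05
eef_pos: [0.4984, -0.2165, 0.2049]
tool_rot: [-0.002, 0.668, 0.744, -0.002]
contact_force: [-11.7, -4.3, 6.0]
gripper_width: 0.098
grasp_force: 39.0
t 15.05 pos [ 0.4984 -0.2165  0.2049] yaw 6.14 tilt [ 0.001 -0.005 -1.   ] F [-11.7  -4.3   6. ] w 0.098 gf 39.0 q [-0.23  0.37  0.67  1.95 -0.28  0.92  0.68]
```

```bash
python3 -m jog '[[0,0.15,-0.26,0],[0,0.3,-0.51,0],[0,0.5,-0.76,0],[0,0.74,-1.01,0],[0,0.98,-1.25,0],[0,1.22,-1.49,0],[0,1.47,-1.72,0],[0,1.72,-1.95,0],[0,1.98,-2.17,0],[0,2.24,-2.39,0],[0,2.5,-2.61,0],[0,2.77,-2.82,0],[0,3.04,-3.02,0],[0,3.31,-3.22,0],[0,3.59,-3.42,0],[0,3.87,-3.61,0],[0,4.16,-3.8,0],[0,4.44,-3.98,0],[0,4.7,-4.12,0],[0,4.85,-4.22,0]]'
python3 d.py
python3 - <<'E'
from m import *
s=grab("scene"); save(s,"up.png"); t=grab("top")
C=cloud(s)
np.save("C.npy",C); np.save("s.npy",s["pixels"]); 
r=np.radians(6.2); h=np.array([.5758,-.2074])
# guard's blue in box frame
for n,c in(("s",s),("t",t)):
    Cc=cloud(c); d=Cc-np.r_[h,0]; X=d[...,0]*np.cos(r)+d[...,1]*np.sin(r); Y=-d[...,0]*np.sin(r)+d[...,1]*np.cos(r); Z=d[...,2]
    hs=cv2.cvtColor(c["pixels"],cv2.COLOR_RGB2HSV); m=cv2.inRange(hs,(100,120,50),(125,255,255))>0
    m&=(c["depth"]>0)&(abs(Y)<.1)&(X>-.05)&(X<.09)&(Z>.088)&(Z<.26)
    print(n,m.sum())
    if m.sum()>30:
        a=np.degrees(np.arctan2(Z[m]-.078,.075-X[m])); ok=np.hypot(Z[m]-.078,.075-X[m])<.156; print(np.percentile(a[ok],[10,25,50,75,90]).round(1))
        x,z=X[m][ok],Z[m][ok]; w,v=np.linalg.eigh(np.cov(x,z)); print("line angle",np.degrees(np.arctan2(v[1,1],-v[0,1])))
E
```

```text
t: 16.72
eef_pos: [0.548, -0.2117, 0.2493]
tool_rot: [-0.001, 0.668, 0.744, -0.001]
contact_force: [-13.3, -0.5, 15.6]
gripper_width: 0.097
grasp_force: 40.6
t 16.72 pos [ 0.548  -0.2117  0.2493] yaw 6.15 tilt [ 0.    -0.002 -1.   ] F [-13.3  -0.5  15.6] w 0.097 gf 40.6 q [-0.25  0.39  0.67  1.8  -0.28  1.04  0.63]
s 1420
[49.7 55.2 56.1 56.5 56.9]
line angle 58.60506790913335
t 160
[58.4 59.1 59.8 60.6 63.1]
line angle 57.24707851697802
```

View pics/up.png

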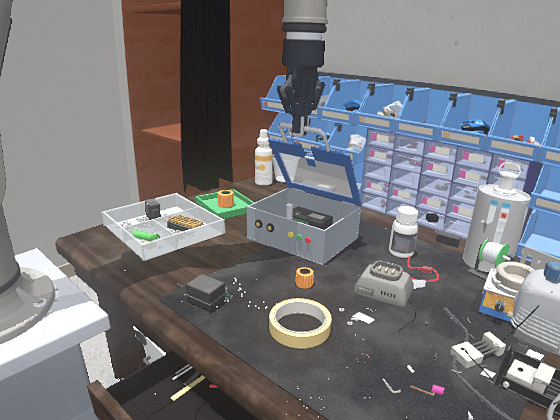

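The guard stands raised with its top corners near (280,140) and (352,155), and the handle is gripped at (302,132). The tray still holds the cap at (226,199). I'll get the angle by casting corner rays onto the box's side planes.

```bash
cat > ang.py <<'E'
from m import *
s=grab("scene"); r=np.radians(6.2); R=np.array([[np.cos(r),np.sin(r),0],[-np.sin(r),np.cos(r),0],[0,0,1]]); h=np.array([.5758,-.2074,0])
m=max(blobs(s,(100,120,40),(125,255,255),(262,125,364,210),100),key=lambda x:x[1][4])[0]
o,_=rays(s,[(0,0)]); o=R@(o-h)
v,u=np.nonzero(m); cn=max(cv2.findContours(m.astype(np.uint8),0,1)[0],key=cv2.contourArea).reshape(-1,2)
q=cv2.approxPolyDP(cv2.convexHull(cn),3,True).reshape(-1,2); print(q.tolist())
for p in q:
    d=R@rays(s,[p])[1][0]; out=[]
    for y in(.095,-.095):
        P=o+d*(y-o[1])/d[1]; out.append((y,P.round(4).tolist(),"r",round(float(np.hypot(P[0]-.075,P[2]-.078)),3),"ang",np.degrees(np.arctan2(P[2]-.078,.075-P[0])).round(1)))
    print(p,out)
for th in(56,58,60,62):
    t=np.radians(th); print(th,proj(s,[h+R.T@np.array([.075-.15*np.cos(t),y,.078+.15*np.sin(t)]) for y in(.095,-.095)]).round(1).tolist())
im=s["pixels"][110:215,255:370,::-1]; cv2.imwrite("pics/g.png",cv2.resize(im,None,fx=5.5,fy=5.5,interpolation=0))
E
python3 ang.py
```

```text
[[269, 138], [363, 148], [360, 205], [288, 186]]
[269 138] [(0.095, [0.0022, 0.095, 0.2028], 'r', 0.144, 'ang', np.float64(59.7)), (-0.095, [-0.2495, -0.095, 0.2761], 'r', 0.38, 'ang', np.float64(31.4))]
[363 148] [(0.095, [0.4839, 0.095, 0.0876], 'r', 0.409, 'ang', np.float64(178.7)), (-0.095, [0.0584, -0.095, 0.2025], 'r', 0.126, 'ang', np.float64(82.4))]
[360 205] [(0.095, [0.5036, 0.095, -0.1087], 'r', 0.468, 'ang', np.float64(-156.5)), (-0.095, [0.0711, -0.095, 0.077], 'r', 0.004, 'ang', np.float64(-14.7))]
[288 186] [(0.095, [0.0785, 0.095, 0.0745], 'r', 0.005, 'ang', np.float64(-134.8)), (-0.095, [-0.2008, -0.095, 0.1941], 'r', 0.299, 'ang', np.float64(22.8))]
56 [[265.8, 139.1], [347.3, 154.9]]
58 [[267.1, 137.4], [348.5, 152.9]]
60 [[268.4, 135.8], [349.7, 151.0]]
62 [[269.7, 134.2], [351.0, 149.2]]
```

View pics/g.png

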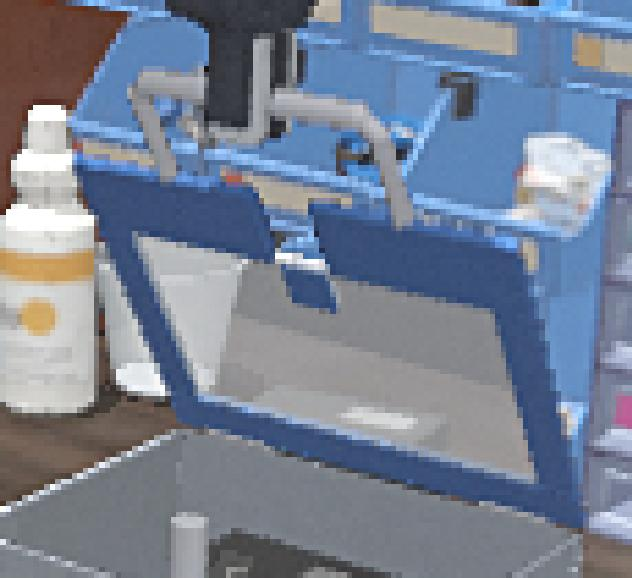

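The crop shows the guard's corners: top (269,138.2) and (350.8,153.6), hinge (288.6,187.3) and (361,205.5). Using the angle between these corners cancels most of the calibration offset.

Run:
```python
from m import *
s=grab("scene"); r=np.radians(6.2); R=np.array([[np.cos(r),np.sin(r),0],[-np.sin(r),np.cos(r),0],[0,0,1]]); h=np.array([.5758,-.2074,0]);o=R@(rays(s,[(0,0)])[0]-h)
for y,e,g in((.095,(269,138.2),(288.6,187.3)),(-.095,(350.8,153.6),(361,205.5))):
    P=[o+d*(y-o[1])/d[1] for d in [R@rays(s,[p])[1][0] for p in(e,g)]]; D=P[0]-P[1]
    print(np.round(P,4).tolist(),"r",np.hypot(D[0],D[2]).round(4),"ang",np.degrees(np.arctan2(D[2],-D[0])).round(1))
# same check on the handle's ends: ray onto y=+-.043..; forces now
o=bot.get_obs(); print(o["t"],o["eef_pos"].round(4),o["contact_force"].round(1),np.abs(o["joint_vel"]).max())
```

```text
[[0.0022, 0.095, 0.2024], [0.0811, 0.095, 0.0705]] r 0.1537 ang 59.1
[[0.0054, -0.095, 0.2019], [0.0765, -0.095, 0.0741]] r 0.1463 ang 60.9
16.9167 [ 0.548  -0.2117  0.2493] [-13.1  -1.3  16.7] 0.0021701508626335254
```

Estimates agree on about 59°, with roughly 20 N pushing radially inward. I'll nudge about 1° further and relieve the radial load.

```bash
python3 -m jog '[[0,0.05,-0.07,0],[0,0.1,-0.14,0],[0,0.15,-0.21,0],[0,0.2,-0.3,0],[0,0.2,-0.3,0],[0,0.2,-0.3,0],[0,0.2,-0.3,0],[0,0.2,-0.3,0],[0,0.2,-0.3,0],[0,0.2,-0.3,0],[0,0.2,-0.3,0],[0,0.2,-0.3,0]]'
python3 d.py; python3 ang.py | head -3
python3 - <<'E'
from m import *
s=grab("scene");t=grab("top"); r=np.radians(6.2); h=np.array([.5758,-.2074])
for n,c in(("s",s),("t",t)):
    d=cloud(c)-np.r_[h,0]; X=d[...,0]*np.cos(r)+d[...,1]*np.sin(r); Y=-d[...,0]*np.sin(r)+d[...,1]*np.cos(r); Z=d[...,2]
    m=(cv2.inRange(cv2.cvtColor(c["pixels"],cv2.COLOR_RGB2HSV),(100,120,50),(125,255,255))>0)&(abs(Y)<.093)&(X>-.03)&(X<.085)&(Z>.085)&(Z<.21)
    x,z=X[m],Z[m]
    for _ in range(4):
        A=np.polyfit(z,x,1); k=abs(x-np.polyval(A,z))<.004; x,z=x[k],z[k]
    print(n,len(x),"angle",np.degrees(np.arctan2(1,-A[0])).round(2),"x at hinge height",np.polyval(A,.078).round(4))
E
```

```text
t: 17.92
eef_pos: [0.551, -0.2113, 0.2512]
tool_rot: [0.0, 0.668, 0.744, -0.0]
contact_force: [-5.3, -3.2, 5.8]
gripper_width: 0.099
grasp_force: 39.6
t 17.92 pos [ 0.551  -0.2113  0.2512] yaw 6.18 tilt [-0.001 -0.    -1.   ] F [-5.3 -3.2  5.8] w 0.099 gf 39.6 q [-0.25  0.39  0.67  1.8  -0.28  1.05  0.63]
[[269, 138], [363, 148], [360, 205], [288, 186]]
[269 138] [(0.095, [0.0022, 0.095, 0.2028], 'r', 0.144, 'ang', np.float64(59.7)), (-0.095, [-0.2495, -0.095, 0.2761], 'r', 0.38, 'ang', np.float64(31.4))]
[363 148] [(0.095, [0.4839, 0.095, 0.0876], 'r', 0.409, 'ang', np.float64(178.7)), (-0.095, [0.0584, -0.095, 0.2025], 'r', 0.126, 'ang', np.float64(82.4))]
s 1380 angle 59.7 x at hinge height 0.069
t 130 angle 58.17 x at hinge height 0.0808
```

The guard plane fits at 59.7° in the scene view (58.2° from far fewer points in the top view), the arm's displacement gives about 59.3°, forces are low and the arm is still. I'm handing it in.

```bash
python3 -c "
from station import bot
print(bot.hand_in())"
```

```text
the job is handed in; nothing more can be done
None
```

The cap stands upright in the green tray, and the arm is holding the guard still by its handle at about 59–60° (measured 58–60°); the job was handed in at about 18 s, and no verdict came back.

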